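# Press the last bush home on the indexing lever press

## Robot

A 6-joint arm with a two-finger parallel gripper is mounted at the origin on a cart in front of the work surface, level with it; the furniture and walls round the work are solid. World frame = base frame: x ahead of the robot, y to its left, z up, the work surface at z = 0. Lengths are in m, angles in rad, forces in N, time in s.
With the tool pointing down it reaches from about 0.35 to 0.975 m from the base axis. Payload 4.9 kg.
Tool frame: the origin (TCP) lies midway between the tips of the shut fingers; the grasp point (between the pads) lies 19 mm behind it (manip.pinch_z is the x of the grasp point in the tool frame, in m); x points along the fingers, y is the direction in which the jaws open and shut, and the axes are right-handed (so a half turn about x gives the same grasp; the last joint's range is limited). The gripper opens to 85 mm and grips with 20 to 120 N. Pads are 22 mm wide; open, the fingers measure 114 mm over their backs; the gripper's body (76 mm by 85 mm) begins 54 mm behind the grasp point. The pads swing forward as they close: fully open they stand 13 mm farther back than shut.
Start: joints at [-1.247, 0.053, 1.613, -0, 1.476, -0.119], TCP at [0.268, -0.565, 0.231] pointing down, gripper open.
Joint ranges: [-3.01, 3.01], [-1.01, 2.22], [0.06, 2.58], [-1.02, 4.17], [0.09, 2.62], [-3.14, 3.14]. Speed limits (rad/s): [2.57, 2.57, 3.14, 3.14, 3.14, 3.14].

## Interface

Orientations are given as a unit quaternion [w, x, y, z].
In Python, from plant import sensors, cams, workorder, manip gives the robot as it stands.
- The arm moves only by the tool drive_tool, never from a script. Its argument "series" is a list of rows, each an object of numbers: "x", "y", "z": the shift along the tool's x, y, z in units of 25 mm (1.0 is 25 mm); "ax", "ay", "az": the turn, a rotation vector about the tool's x, y, z in units of 5 degrees (1.0 is 5 degrees). A call has 1 to 5 rows; each row is the pose to reach, as a shift and turn from the pose commanded when the call began, along the tool's axes at that moment; what a row does not reach only later rows make up. A row lasts 1/12 s, in which the tool goes at most 41.7 mm and 7.16 degrees, less where a joint would pass 70% of its speed; a pose out of reach is approached as far as the arm can. A call with a gripper value outside its range is refused whole. "hand" is the opening, from 0 (shut) to 1 (fully open), set as the call begins (left out, the last holds). The fingers move at their own pace and stop on an object; the grip force is fixed at half the most. Time passes only in rows, so rows that repeat a pose let the fingers close. It gives the time, the measured TCP pose, the force and the opening at its end, in the units of the state.
- sensors.state(): the state, without advancing time (a new reading comes with each control period).
- cams.grab_frame(name): name is "side" or "top" or "wrist"; returns a dict with "img" (400x640x3 uint8, blue, green, red), "camera_matrix" (3x3 intrinsics, pixels), "k1" (the pictures are not rectified: a ray, as slopes to the right and down, at radius r is drawn at 1 + k1 r^2 times it, then the intrinsics apply), "cam_to_world" (4x4, takes a point from camera to world coordinates). Camera axes: x right, y down, z forward; pixel columns grow to the right and rows downward; lengths in m; the calibration is good to about 2 mm. A picture is of the moment at which its call begins. There is no depth.
- workorder.job_done(): hands the job in, once; it reports no verdict.
The state is a dict: "time": time; "joint_pos": joint angles; "joint_vel": joint speeds; "joint_efforts": joint torques, N m; "tool_pos": TCP position; "tool_rot": TCP orientation; "contact_force": force on the tool from outside, world axes, zero at the start; "ft_torque": the same for the moment, N m; "gripper_width": opening from 0.0 (shut) to 1.0 (fully open).
Only numpy, scipy, OpenCV 4.12 (cv2) and the standard library are available. Lean on these libraries where they do the work, as an engineer would, in place of code of your own. Each camera call takes 0.05 s, during which the arm holds its last target.

## Task

On the lever press, one of the eight brass bushes in the round indexing table still stands proud. Turn the table by its upright black post, counter-clockwise seen from above, click by click until that bush rests under the ram; then pull the lever down until the bush is pressed in flush, and ease the lever slowly back up to its top stop - never let it fly up on its spring. Leave the tape roll and the wax puck beside the press where they are.

Things in the scene. Friction and masses are not known exactly. Their poses are not given: they have to be found in the camera images.
- press: Grey bench lever press, fixed to the worktop. Origin on the worktop straight below the ram; x points back to the column, y to the press's left, z up. Base plate spans x -165..135, y -70..165 mm, 18 mm thick. Head over the ram: x -38..114, y -33..33, z 130..206 mm. The table turns on an upright axis at x -45, y +45 mm.
- table (a joint): Round aluminium indexing table, 166 mm across, top 50 mm above the worktop. Value: angle (rad) still to turn counter-clockwise (from above) until the proud bush is under the ram; 0 = there. One click = 0.785 rad; it may start between clicks, up to about three from 0. A sprung roller draws it into the nearest click; leaving a click takes about 8 N at the post. Stops at -1.1 and 3.0.
- post_grip (a point): Grip point of the upright round black post, 17 mm across, that turns the table: on the post's axis, 75 mm above the worktop. The post rises from 48 to 100 mm above the worktop on an ear at the table's edge, 100 mm from the table's axis. With the table at 0 it lies at x -142, y +19 mm in the press's frame.
- lever (a joint): Press lever: 0 = up at its top stop (arm 25 deg above level), grows as pulled down, 0.9 rad = bottom stop. A spring drives it up: about 2 N at the grip near the top, 7 N near the bottom; 6 N more while the bush moves. Its axis is parallel to the press's y, at x +35, z 165 mm. It drives the ram 32 mm down in all, meeting the proud bush at about 0.51 rad.
- lever_grip (a point): Grip point on the axis of the lever's black round handle bar, 18 mm across, level along the press's y, on the press's right. The free bar runs from 42 mm on the arm's side (+y) of the point to 43 mm outward (-y). The point is 180 mm from the lever's axis; in the press's frame, lever at 0: x -128, y -140, z 241 mm; at 0.9: x -126, y -140, z 84 mm.
- bush (a joint): The proud brass bush, 20 mm across: value 0 = stands 12 mm out of the table's top, 0.012 m = flush, 0.014 = its seat, 2 mm below. Stiff fit (30 N), it stays where it is pressed.
- bush_top (a point): Centre of the top face of the proud bush, 64 mm from the table's axis; 62 mm above the worktop while proud.
- tape_roll: Bystander near the press: roll of clear tape lying flat, 75 mm across, 25 mm high; origin at the centre of its underside.
- wax_puck: Bystander near the press: yellow-brown wax puck, 45 mm across, 16 mm high; origin at the centre of its underside.

How it is judged:
On the way, in this order (a step that is already met when the one before it is completed fails the run):
1. the table rests with the proud bush under the ram, the bush not yet pressed (value of joint table between -0.12 and 0.12 rad and value of joint bush below 0.003 m and value of joint lever below 0.3 rad), for 0.2 s.
2. the lever is pulled down and the bush pressed flush (value of joint table between -0.12 and 0.12 rad and value of joint bush above 0.0105 m and value of joint lever above 0.7 rad), for 0.05 s.
At the end, for the whole second after the job is handed in: The bush is pressed in to within 1.5 mm of flush (or deeper), it is under the ram (table within 0.12 rad of 0, at rest), and the lever is back up, within 0.06 rad of its top stop, at rest (value of joint table between -0.12 and 0.12 rad and value of joint bush above 0.0105 m and value of joint lever below 0.06 rad and velocity of joint lever between -0.1 and 0.1 rad/s and velocity of joint table between -0.1 and 0.1 rad/s); the robot touches nothing.
It fails at once if the lever flies up on its spring (faster than 2 rad/s upward) (velocity of joint lever below -2 rad/s).
It fails at once if the tape roll is shifted by more than 30 mm (distance of tape_roll from where it was at the start of the episode above 0.03 m).
It fails at once if the wax puck is shifted by more than 30 mm (distance of wax_puck from where it was at the start of the episode above 0.03 m).
It also fails if it takes over 64 s, if anything falls off the work surface, if the arm or the gripper's body presses on something with over 40 N, if the wrist force passes 120 N, or if a joint passes its speed limit or range.

## Working session

There is one attempt and no reset: what is moved stays moved. The work goes in short steps, Python scripts to look and compute and a tool call to move; the robot and the scene stay as the last step left them, time stands still between calls to the robot, and variables do not carry over. Pictures are saved under pics/ and viewed, and the job is handed in when it is done.

Besides the shell and the picture viewer there is one more tool, called after ">>>" as name(argument=value, ...), one argument or row to a line, values as JSON. drive_tool: Moves the arm, as the interface text tells. Its arguments: {"type":"object","properties":{"series":{"type":"array","items":{"type":"object","properties":{"x":{"type":"number"},"y":{"type":"number"},"z":{"type":"number"},"ax":{"type":"number"},"ay":{"type":"number"},"az":{"type":"number"}}}},"hand":{"type":"number"}},"required":["series"]}

```bash
mkdir -p pics; ls; python3 - <<'E'
from plant import sensors,cams,manip
import cv2,numpy as np
print(sensors.state())
print([a for a in dir(manip) if a[0]!='_'],manip.pinch_z)
for n in ("side","top","wrist"):
    f=cams.grab_frame(n); cv2.imwrite(f"pics/{n}0.png",f["img"]); 
    print(n,f["camera_matrix"].round(1).tolist(),f["k1"],f["cam_to_world"].round(4).tolist())
    np.savez(f"{n}0.npz",**f)
E
```

```text
pics
{'time': 0.0, 'joint_pos': array([-1.24698366e+00,  5.33668818e-02,  1.61434728e+00, -2.02143901e-05,
        1.47602783e+00, -1.19024490e-01]), 'joint_vel': array([ 6.97949835e-05,  6.44763130e-05, -1.10727511e-03,  4.41007937e-04,
       -1.51756284e-03, -1.53323603e-03]), 'joint_efforts': array([ 1.48972405e-03, -3.93683767e+01, -3.70174348e+01,  2.52454782e-05,
        7.11833563e-03, -1.17368984e-05]), 'tool_pos': array([ 0.26758712, -0.56409616,  0.23002501]), 'tool_rot': array([-0.15453578, -0.68975881, -0.15604617,  0.68992831]), 'contact_force': array([ 0.00163894, -0.1087821 ,  0.2146012 ]), 'ft_torque': array([-0.02221982,  0.02096398,  0.09357603]), 'gripper_width': 0.9988772368258805}
['IKError', 'pinch_z'] -0.0187
side [[505.4, 0.0, 327.9], [0.0, 505.4, 202.4], [0.0, 0.0, 1.0]] -0.12496765592481328 [[-0.8595, -0.2219, 0.4604, 0.0311], [-0.511, 0.3517, -0.7844, 0.9749], [0.0121, -0.9094, -0.4157, 0.6525], [0.0, 0.0, 0.0, 1.0]]
top [[416.0, 0.0, 318.2], [0.0, 416.0, 204.8], [0.0, 0.0, 1.0]] -0.0875966115221515 [[0.4482, -0.7329, 0.5118, 0.1462], [-0.8939, -0.3759, 0.2444, -0.1645], [0.0133, -0.567, -0.8236, 0.8954], [0.0, 0.0, 0.0, 1.0]]
wrist [[346.9, 0.0, 322.6], [0.0, 346.9, 203.3], [0.0, 0.0, 1.0]] 0.013235621329511945 [[0.4294, -0.8622, -0.2687, 0.3364], [-0.9031, -0.4107, -0.1256, -0.5325], [-0.002, 0.2966, -0.955, 0.3723], [0.0, 0.0, 0.0, 1.0]]
```

View pics/side0.png

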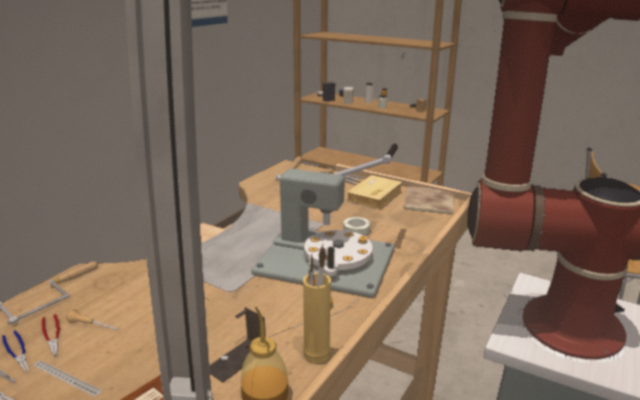

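View pics/top0.png

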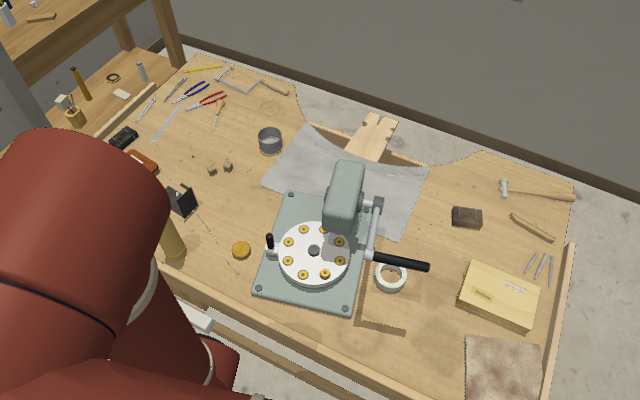

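View pics/wrist0.png

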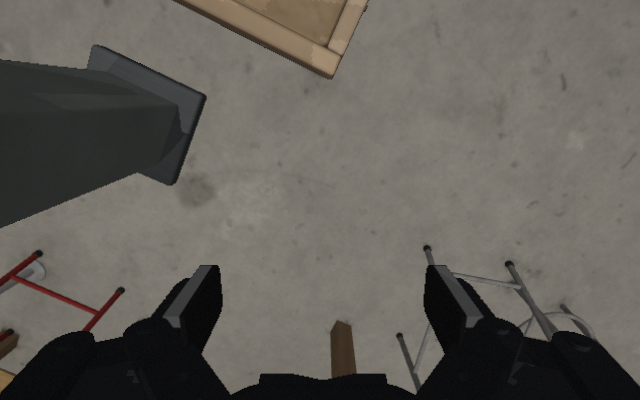

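```bash
cat > h.py <<'E'
import numpy as np,cv2
from scipy.spatial.transform import Rotation as R
def load(n): return dict(np.load(n))
def proj(f,P):
    P=np.atleast_2d(P);T=np.linalg.inv(f["cam_to_world"]);c=P@T[:3,:3].T+T[:3,3]
    s=c[:,:2]/c[:,2:];r2=(s**2).sum(1,keepdims=True);s=s*(1+float(f["k1"])*r2);K=f["camera_matrix"]
    return np.c_[s[:,0]*K[0,0]+K[0,2],s[:,1]*K[1,1]+K[1,2]]
def back(f,uv,z):
    uv=np.atleast_2d(uv).astype(float);K=f["camera_matrix"]
    d=np.c_[(uv[:,0]-K[0,2])/K[0,0],(uv[:,1]-K[1,2])/K[1,1]];s=d.copy()
    for _ in range(30): s=d/(1+float(f["k1"])*(s**2).sum(1,keepdims=True))
    w=np.c_[s,np.ones(len(s))]@f["cam_to_world"][:3,:3].T;o=f["cam_to_world"][:3,3]
    return o+w*((z-o[2])/w[:,2])[:,None]
def press2w(p,P):  # p=(x,y,yaw)
    P=np.atleast_2d(P).astype(float);c,s=np.cos(p[2]),np.sin(p[2])
    return np.c_[p[0]+c*P[:,0]-s*P[:,1],p[1]+s*P[:,0]+c*P[:,1],P[:,2]]
E
python3 - <<'E'
from h import *
for n,(x0,x1,y0,y1),k in (("top",(225,445,140,330),3.6),("side",(240,420,130,300),3.5)):
    im=cv2.imread(f"pics/{n}0.png")[y0:y1,x0:x1]
    im=cv2.resize(im,None,fx=k,fy=k,interpolation=cv2.INTER_CUBIC)
    for i in range(0,x1-x0,20): cv2.putText(im,str(x0+i),(int(i*k),10),0,.35,(0,0,255),1);cv2.line(im,(int(i*k),12),(int(i*k),18),(0,0,255))
    for i in range(0,y1-y0,20): cv2.putText(im,str(y0+i),(0,int(i*k)+4),0,.35,(0,0,255),1)
    cv2.imwrite(f"pics/{n}0z.png",im[:600,:800])
f=load("top0.npz")
print(back(f,[[289,192],[253,294],[352,315],[240,249],[390,277]],[.018]*5))
E
```

```text
[[ 0.69283378  0.18183667  0.018     ]
 [ 0.40804923  0.11695037  0.018     ]
 [ 0.4642061  -0.10063041  0.018     ]
 [ 0.49154157  0.20447901  0.018     ]
 [ 0.58633535 -0.14201328  0.018     ]]
```

View pics/top0z.png

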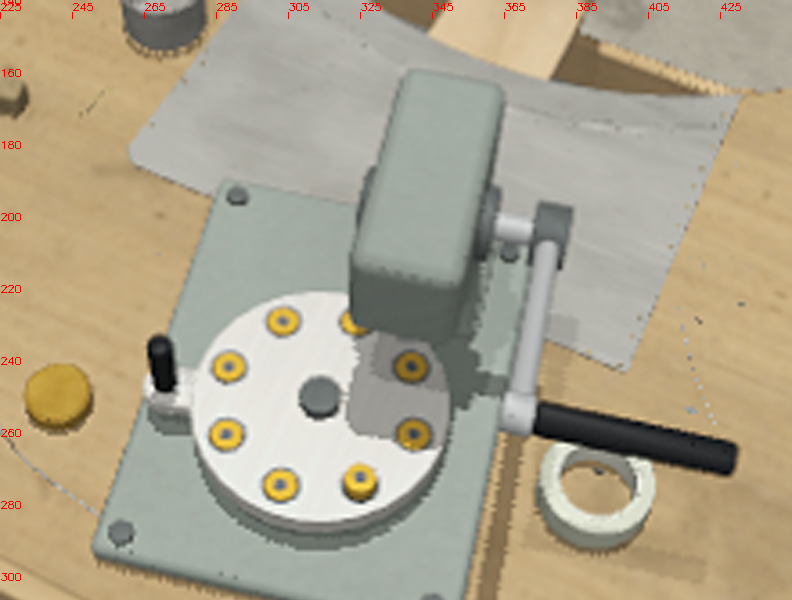

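View pics/side0z.png

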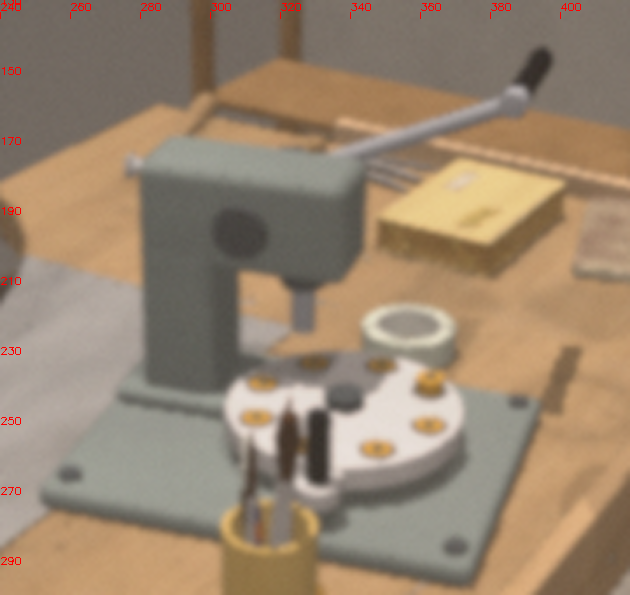

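```bash
cat > fit.py <<'E'
from h import *
from scipy.optimize import least_squares
ft,fs=load("top0.npz"),load("side0.npz")
def z(u,v): return 225+u/3.6,140+v/3.6
def zs(u,v): return 240+u/3.5,130+v/3.5
def tb(r,off,v,zz):
    a=np.deg2rad(off)-v; return [-.045+r*np.cos(a),.045+r*np.sin(a),zz]
def pts(v):
    return [(ft,z(220,181),[.135,.165,.018]),(ft,z(93,549),[-.165,.165,.018]),
     (ft,z(160,343),tb(.1,-165,v,.098)),(ft,z(360,473),tb(.064,-45,v,.062)),
     (ft,z(519,412),[-.128,-.096+.0,.241]),(ft,z(727,456),[-.128,-.183,.241]),
     (fs,zs(118,392),[.135,.165,.018]) if 0 else (fs,zs(42,492),[.135,.165,.018]),
     (fs,zs(470,580),[-.165,.165,.018]),(fs,zs(541,402),[-.165,-.07,.018]),
     (fs,zs(318,415),tb(.1,-165,v,.098)),(fs,zs(430,376),tb(.064,-45,v,.062))]
def res(q):
    o=[]
    for f,uv,P in pts(q[3]): o.append(proj(f,press2w(q[:3],P))[0]-uv)
    return np.array(o)
s=least_squares(lambda q:res(q).ravel(),[.57,0,-.0,1.57],loss="soft_l1")
if __name__=="__main__":
    print(s.x.round(4));print(res(s.x).round(1))
    q=s.x
    print("post",press2w(q,tb(.1,-165,q[3],.075)),"axis",press2w(q,[-.045,.045,0]),"lever",press2w(q,[-.128,-.14,.241]))
    print("end post",press2w(q,tb(.1,-165,0,.075)))
E
python3 fit.py; python3 - <<'E'
from h import *
f=load("top0.npz")
print(back(f,[[225+58/3.6,140+395/3.6]],.016),back(f,[[225+597/3.6,140+490/3.6]],.025))
E
```

```text
[0.6046 0.0073 0.2313 1.7093]
[[-1.8 -2.1]
 [-3.3 -0.3]
 [-2.   0.6]
 [-1.2  0.6]
 [ 9.5  2.2]
 [ 0.6  0.3]
 [-2.8 -1.7]
 [ 0.1 -3.3]
 [-0.1 -2.2]
 [-0.2 -0.3]
 [-0.7 -0.4]]
post [[0.51579196 0.13457662 0.075     ]] axis [[0.55051863 0.04079998 0.        ]] lever [[ 0.51214468 -0.1583016   0.241     ]]
end post [[ 0.46243299 -0.00653838  0.075     ]]
[[0.49189259 0.20189339 0.016     ]] [[ 0.58576126 -0.14310142  0.025     ]]
```

```bash
sed -i 's/^     (ft,z(519,412).*241\]),(ft/     (ft/' fit.py; python3 fit.py; python3 - <<'E'
from h import *
q=np.array([-0.15453578, -0.68975881, -0.15604617,  0.68992831])
M=R.from_quat(q[[1,2,3,0]]).as_matrix();print(M.round(3));print(np.degrees(np.arctan2(M[1],M[0])))
E
```

```text
[0.605  0.0054 0.231  1.7165]
[[-1.1 -2. ]
 [-2.5 -0.1]
 [-1.1  0.5]
 [-0.6  0.9]
 [ 1.7  0.6]
 [-2.4 -2.1]
 [ 0.3 -3.8]
 [ 0.1 -2.5]
 [-0.2 -0.7]
 [-0.4 -0.6]]
post [[0.51684295 0.13293902 0.075     ]] axis [[0.55086026 0.03890273 0.        ]] lever [[ 0.51242909 -0.16018781  0.241     ]]
end post [[ 0.46276102 -0.00841031  0.075     ]]
[[-0.001  0.429 -0.904]
 [ 0.002 -0.904 -0.429]
 [-1.    -0.002 -0.   ]]
[ 109.08950027  -64.62717517 -154.62720397]
```

>>> drive_tool(
  series=[
    {"x": -0.9,"y": -0.8,"z": -0.8,"ax": -1.2},
    {"x": -1.8,"y": -1.6,"z": -1.6,"ax": -2.4},
    {"x": -2.7,"y": -2.4,"z": -2.4,"ax": -3.6},
    {"x": -3.6,"y": -3.2,"z": -3.2,"ax": -4.8},
    {"x": -4.5,"y": -4,"z": -4,"ax": -6},
  ],
  hand=1,
)

```text
schema error: expected keys x, y, z, ax, ay, az
```

```bash
cat >> h.py <<'E'
def downR(ydeg):
    a=np.radians(ydeg);y=np.array([np.cos(a),np.sin(a),0]);x=np.array([0,0,-1.]);return np.c_[x,y,np.cross(x,y)]
def delta(pos,Rg):
    from plant import sensors
    s=sensors.state();M=R.from_quat(s["tool_rot"][[1,2,3,0]]).as_matrix();p=s["tool_pos"]
    sh=M.T@(np.array(pos)-p)/.025;rv=np.degrees(R.from_matrix(M.T@Rg).as_rotvec())/5
    print("t",round(s["time"],2),"pos",p.round(4),"ydir",np.degrees(np.arctan2(M[1,1],M[0,1])).round(1),"F",s["contact_force"].round(1),"w",round(s["gripper_width"],3),"q",s["joint_pos"].round(2))
    print("shift",sh.round(2),"turn",rv.round(2),"rows>=",(np.linalg.norm(sh)*25/41.7).round(2),(np.linalg.norm(rv)*5/7.16).round(2))
E
python3 -c "
from h import *
delta([.517,.133,.33],downR(20))"
```

```text
t 0.15 pos [ 0.2676 -0.5643  0.2303] ydir -64.6 F [-0.9 -0.9  0.2] w 0.996 q [-1.25  0.05  1.61 -0.    1.48 -0.12]
shift [ -3.95 -20.93 -20.96] turn [-1.693e+01 -1.000e-02  1.000e-02] rows>= 17.92 11.82
```

>>> drive_tool(
  series=[
    {"x": -0.9,"y": -0.8,"z": -0.8,"ax": -1.2,"ay": 0,"az": 0},
    {"x": -1.8,"y": -1.6,"z": -1.6,"ax": -2.4,"ay": 0,"az": 0},
    {"x": -2.7,"y": -2.4,"z": -2.4,"ax": -3.6,"ay": 0,"az": 0},
    {"x": -3.6,"y": -3.2,"z": -3.2,"ax": -4.8,"ay": 0,"az": 0},
    {"x": -4.5,"y": -4,"z": -4,"ax": -6,"ay": 0,"az": 0},
  ],
  hand=1,
)

```text
time: 0.57
tool_pos: [0.3154, -0.43, 0.3443]
tool_rot: [0.33, 0.625, 0.33, -0.625]
contact_force: [0.7, -1.9, -0.5]
gripper_width: 1.002
```

```bash
python3 -c "
from h import *
delta([.517,.133,.33],downR(20))"
```

```text
t 0.57 pos [ 0.3154 -0.43    0.3443] ydir -34.4 F [ 0.7 -1.9 -0.5] w 1.002 q [-1.08 -0.21  1.67  0.    1.68 -0.48]
shift [  0.59  -6.05 -23.14] turn [-1.087e+01 -1.000e-02  0.000e+00] rows>= 14.35 7.59
```

>>> drive_tool(
  series=[
    {"x": 0,"y": -0.4,"z": -1.55,"ax": -1.1,"ay": 0,"az": 0},
    {"x": 0,"y": -0.8,"z": -3.1,"ax": -2.2,"ay": 0,"az": 0},
    {"x": 0,"y": -1.2,"z": -4.65,"ax": -3.3,"ay": 0,"az": 0},
    {"x": 0,"y": -1.6,"z": -6.2,"ax": -4.4,"ay": 0,"az": 0},
    {"x": 0,"y": -2,"z": -7.75,"ax": -5.5,"ay": 0,"az": 0},
  ],
)

```text
time: 0.98
tool_pos: [0.3843, -0.2418, 0.3436]
tool_rot: [0.469, 0.529, 0.469, -0.529]
contact_force: [1.0, 0.3, -0.2]
gripper_width: 1.001
```

```bash
python3 -c "
from h import *
delta([.517,.133,.33],downR(20))"
```

```text
t 0.98 pos [ 0.3843 -0.2418  0.3436] ydir -6.9 F [ 1.   0.3 -0.2] w 1.001 q [-0.73 -0.41  1.83  0.    1.72 -0.61]
shift [  0.54   3.47 -15.52] turn [-5.38 -0.   -0.  ] rows>= 9.54 3.76
```

>>> drive_tool(
  series=[
    {"x": 0,"y": 0.3,"z": -1.55,"ax": -1.1,"ay": 0,"az": 0},
    {"x": 0,"y": 0.6,"z": -3.1,"ax": -2.2,"ay": 0,"az": 0},
    {"x": 0,"y": 0.9,"z": -4.65,"ax": -3.3,"ay": 0,"az": 0},
    {"x": 0,"y": 1.2,"z": -6.2,"ax": -4.4,"ay": 0,"az": 0},
    {"x": 0,"y": 1.5,"z": -7.75,"ax": -5.4,"ay": 0,"az": 0},
  ],
)

```text
time: 1.4
tool_pos: [0.4455, -0.0541, 0.3437]
tool_rot: [0.58, 0.405, 0.58, -0.405]
contact_force: [1.0, -0.6, -0.2]
gripper_width: 1.002
```

```bash
python3 -c "
from h import *
delta([.517,.133,.25],downR(20))"
```

```text
t 1.4 pos [ 0.4455 -0.0541  0.3437] ydir 20.1 F [ 1.  -0.6 -0.2] w 1.002 q [-0.29 -0.42  1.84 -0.    1.72 -0.64]
shift [ 3.75  5.26 -6.04] turn [ 0.03  0.   -0.  ] rows>= 5.3 0.02
```

>>> drive_tool(
  series=[
    {"x": 0.4,"y": 1.05,"z": -1.2,"ax": 0,"ay": 0,"az": 0},
    {"x": 0.8,"y": 2.1,"z": -2.4,"ax": 0,"ay": 0,"az": 0},
    {"x": 1.2,"y": 3.15,"z": -3.6,"ax": 0,"ay": 0,"az": 0},
    {"x": 1.6,"y": 4.2,"z": -4.8,"ax": 0,"ay": 0,"az": 0},
    {"x": 2.5,"y": 5.25,"z": -6,"ax": 0,"ay": 0,"az": 0},
  ],
)

```text
time: 1.82
tool_pos: [0.5179, 0.1289, 0.2849]
tool_rot: [0.58, 0.407, 0.578, -0.405]
contact_force: [0.7, -0.7, 0.3]
gripper_width: 1.0
```

```bash
python3 - <<'E'
from h import *
from plant import cams
delta([.517,.133,.15],downR(20))
for n in ("wrist","top"):
    f=cams.grab_frame(n);np.savez(n+"1.npz",**f);cv2.imwrite(f"pics/{n}1.png",f["img"])
f=load("wrist1.npz");print(proj(f,[[.517,.133,.1]]))
E
```

```text
t 1.82 pos [0.5179 0.1289 0.2849] ydir 19.9 F [ 0.7 -0.7  0.3] w 1.0 q [ 0.1  -0.2   1.76  0.    1.57 -0.24]
shift [ 5.4   0.   -0.17] turn [-0.01  0.01 -0.05] rows>= 3.24 0.04
[[322.28759628 172.73023083]]
```

View pics/wrist1.png

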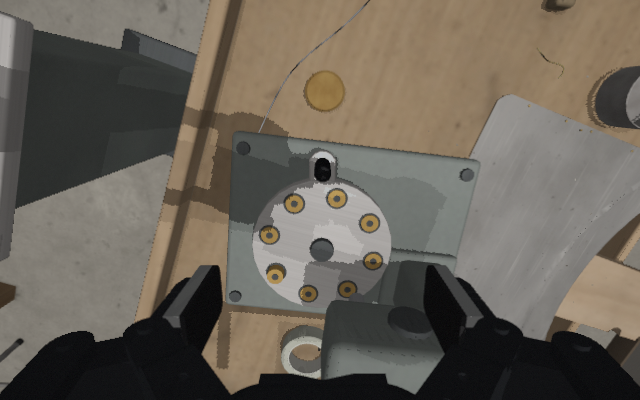

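```bash
python3 - <<'E'
from h import *
im=cv2.imread("pics/wrist1.png")[120:320,220:490]
cv2.imwrite("pics/w1z.png",cv2.resize(im,None,fx=2.96,fy=2.96,interpolation=cv2.INTER_CUBIC))
E
```

```text
(no output)
```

View pics/w1z.png

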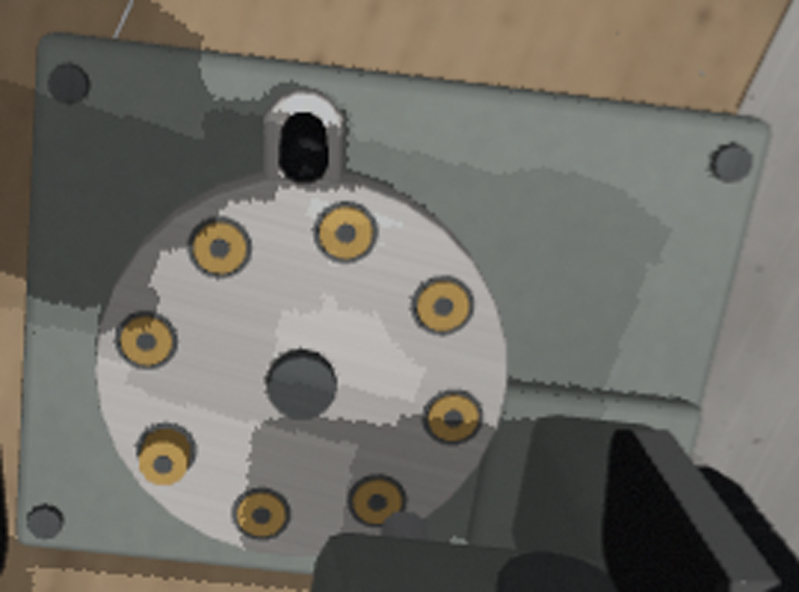

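```bash
python3 - <<'E'
import re
s=open('fit.py').read()
s=s.replace('ft,fs=load("top0.npz"),load("side0.npz")','ft,fs,fw=load("top0.npz"),load("side0.npz"),load("wrist1.npz")\ndef zw(u,v): return 220+u/2.96,120+v/2.96')
s=s.replace("    return [(ft,z(220","    return [(fw,zw(303,157),tb(.1,-165,v,.1)),(fw,zw(162,465),tb(.064,-45,v,.062)),(fw,zw(38,33),[-.165,.165,.018]),(fw,zw(768,120),[.135,.165,.018]),(fw,zw(20,545),[-.165,-.07,.018]),(ft,z(220")
open('fit.py','w').write(s)
E
python3 fit.py
```

```text
[0.6056 0.0046 0.231  1.7154]
[[-0.   0.7]
 [ 0.4 -0.5]
 [-1.7 -1. ]
 [ 5.  -0.3]
 [-2.6  1.3]
 [-0.7 -2. ]
 [-2.  -0.2]
 [-0.7  0.5]
 [-0.1  0.8]
 [ 2.2  0.5]
 [-2.4 -2.3]
 [ 0.2 -4.1]
 [-0.  -2.7]
 [-0.3 -0.9]
 [-0.5 -0.8]]
post [[0.51738969 0.13213617 0.075     ]] axis [[0.55150867 0.03813673 0.        ]] lever [[ 0.51306087 -0.16095061  0.241     ]]
end post [[ 0.46340548 -0.00916896  0.075     ]]
```

>>> drive_tool(
  series=[
    {"x": 1.6,"y": 0,"z": -0.1,"ax": 0,"ay": 0,"az": 0},
    {"x": 3.2,"y": 0,"z": -0.15,"ax": 0,"ay": 0,"az": 0},
    {"x": 4.8,"y": 0,"z": -0.15,"ax": 0,"ay": 0,"az": 0},
    {"x": 5.8,"y": 0,"z": -0.15,"ax": 0,"ay": 0,"az": 0},
    {"x": 5.8,"y": 0,"z": -0.15,"ax": 0,"ay": 0,"az": 0},
  ],
)

```text
time: 2.33
tool_pos: [0.5105, 0.1287, 0.1311]
tool_rot: [0.575, 0.403, 0.582, -0.409]
contact_force: [-0.8, -0.6, -0.3]
gripper_width: 1.003
```

```bash
python3 - <<'E'
from h import *
delta([.517,.1325,.066],downR(20))
E
```

```text
t 2.33 pos [0.5105 0.1287 0.1311] ydir 19.8 F [-0.8 -0.6 -0.3] w 1.003 q [ 0.11 -0.09  1.93 -0.    1.32 -0.24]
shift [ 2.6   0.33 -0.05] turn [-0.03 -0.03  0.15] rows>= 1.57 0.11
```

>>> drive_tool(
  series=[
    {"x": 0,"y": 0.3,"z": 0,"ax": 0,"ay": 0,"az": 0.15},
    {"x": 1,"y": 0.3,"z": 0,"ax": 0,"ay": 0,"az": 0.15},
    {"x": 2,"y": 0.3,"z": 0,"ax": 0,"ay": 0,"az": 0.15},
    {"x": 2.6,"y": 0.3,"z": 0,"ax": 0,"ay": 0,"az": 0.15},
    {"x": 2.6,"y": 0.3,"z": 0,"ax": 0,"ay": 0,"az": 0.15},
  ],
)

```text
time: 2.75
tool_pos: [0.5226, 0.1321, 0.073]
tool_rot: [0.581, 0.41, 0.576, -0.403]
contact_force: [0.0, 0.5, -0.9]
gripper_width: 0.999
```

```bash
python3 - <<'E'
from h import *
from plant import cams
delta([.517,.1325,.066],downR(20))
for n in ("wrist",):
    f=cams.grab_frame(n);cv2.imwrite(f"pics/{n}2.png",f["img"])
E
```

```text
t 2.75 pos [0.5226 0.1321 0.073 ] ydir 19.8 F [ 0.   0.5 -0.9] w 0.999 q [ 0.11 -0.01  1.95  0.    1.18 -0.24]
shift [ 0.28 -0.21 -0.09] turn [-0.03 -0.   -0.14] rows>= 0.22 0.1
```

View pics/wrist2.png

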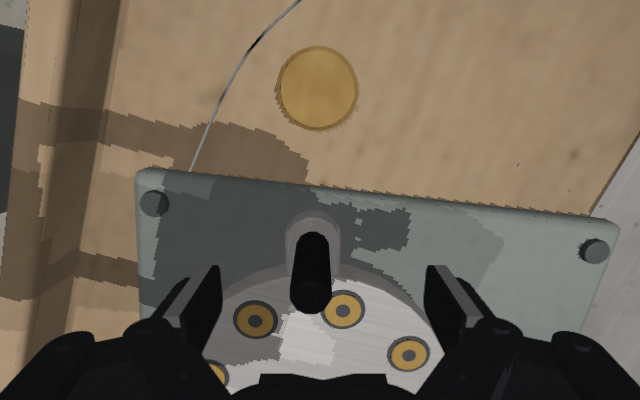

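>>> drive_tool(
  series=[
    {"x": 0.2,"y": -0.2,"z": -0.1,"ax": 0,"ay": 0,"az": -0.1},
    {"x": 0.2,"y": -0.2,"z": -0.1,"ax": 0,"ay": 0,"az": -0.1},
    {"x": 0.2,"y": -0.2,"z": -0.1,"ax": 0,"ay": 0,"az": -0.1},
    {"x": 0.2,"y": -0.2,"z": -0.1,"ax": 0,"ay": 0,"az": -0.1},
    {"x": 0.2,"y": -0.2,"z": -0.1,"ax": 0,"ay": 0,"az": -0.1},
  ],
  hand=0.5,
)

```text
time: 3.22
tool_pos: [0.5176, 0.1331, 0.0693]
tool_rot: [0.58, 0.408, 0.577, -0.405]
contact_force: [0.2, 0.2, 0.2]
gripper_width: 0.501
```

```bash
python3 - <<'E'
from h import *
from plant import cams
delta([.517,.1325,.066],downR(20))
for n in ("wrist",):
    f=cams.grab_frame(n);cv2.imwrite(f"pics/{n}3.png",f["img"])
E
```

```text
t 3.22 pos [0.5176 0.1331 0.0693] ydir 19.9 F [0.2 0.2 0.2] w 0.501 q [ 0.11 -0.01  1.96  0.    1.18 -0.24]
shift [ 0.13 -0.03  0.02] turn [-0.02  0.   -0.07] rows>= 0.08 0.05
```

View pics/wrist3.png

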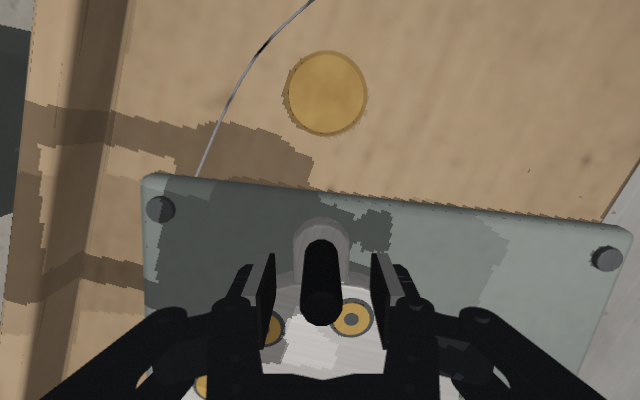

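>>> drive_tool(
  series=[
    {"x": 0,"y": 0,"z": 0,"ax": 0,"ay": 0,"az": 0},
    {"x": 0,"y": 0,"z": 0,"ax": 0,"ay": 0,"az": 0},
    {"x": 0,"y": 0,"z": 0,"ax": 0,"ay": 0,"az": 0},
    {"x": 0,"y": 0,"z": 0,"ax": 0,"ay": 0,"az": 0},
  ],
  hand=0,
)

```text
time: 3.6
tool_pos: [0.5169, 0.133, 0.0686]
tool_rot: [0.58, 0.407, 0.578, -0.405]
contact_force: [-1.8, -0.2, 2.3]
gripper_width: 0.175
```

```bash
cat >arc.py <<'E'
from h import *
import sys
from plant import sensors
C=np.array([0.5515,.0381]);phi0=110.0
# usage: arc.py target_table_deg_remaining...  rows for rotations (deg CCW) from current measured pose
s=sensors.state();M=R.from_quat(s["tool_rot"][[1,2,3,0]]).as_matrix();p=s["tool_pos"]
v=p[:2]-C;print("t",round(s["time"],2),"pos",p.round(4),"r",np.hypot(*v).round(4),"radial ang",np.degrees(np.arctan2(v[1],v[0])).round(1),"ydir",np.degrees(np.arctan2(M[1,1],M[0,1])).round(1),"F",s["contact_force"].round(1),"T",s["ft_torque"].round(2),"w",round(s["gripper_width"],3),"tilt",M[2].round(3))
for d in map(float,sys.argv[1:]):
    Rz=R.from_euler("z",d,degrees=True).as_matrix()
    w=np.array([*C,0]);g=w+Rz@(p-w)
    print(d,(M.T@(g-p)/.025).round(2),(np.degrees(R.from_matrix(M.T@Rz@M).as_rotvec())/5).round(2))
E
python3 arc.py 6 12 18 24 30
```

```text
t 3.6 pos [0.5169 0.133  0.0686] r 0.101 radial ang 110.0 ydir 19.9 F [-1.8 -0.2  2.3] T [-0.06  0.38 -0.03] w 0.175 tilt [-1.     0.004 -0.   ]
6.0 [-0.   -0.42  0.02] [-1.2  0.  -0. ]
12.0 [-0.   -0.84  0.09] [-2.4   0.01 -0.  ]
18.0 [-0.   -1.25  0.2 ] [-3.6   0.01 -0.  ]
24.0 [-0.01 -1.64  0.35] [-4.8   0.02 -0.  ]
30.0 [-0.01 -2.02  0.55] [-6.    0.02 -0.  ]
```

>>> drive_tool(
  series=[
    {"x": 0,"y": -0.42,"z": 0.02,"ax": -1.2,"ay": 0,"az": 0},
    {"x": 0,"y": -0.84,"z": 0.09,"ax": -2.4,"ay": 0,"az": 0},
    {"x": 0,"y": -1.25,"z": 0.2,"ax": -3.6,"ay": 0,"az": 0},
    {"x": 0,"y": -1.64,"z": 0.35,"ax": -4.8,"ay": 0,"az": 0},
    {"x": 0,"y": -2.02,"z": 0.55,"ax": -6,"ay": 0,"az": 0},
  ],
)

```text
time: 4.02
tool_pos: [0.474, 0.1037, 0.0685]
tool_rot: [0.666, 0.243, 0.664, -0.239]
contact_force: [-0.9, 2.5, 3.6]
gripper_width: 0.176
```

```bash
python3 arc.py 5 10 15 20 25
```

```text
t 4.02 pos [0.474  0.1037 0.0685] r 0.1015 radial ang 139.7 ydir 50.2 F [-0.9  2.5  3.6] T [ 0.22  0.27 -0.08] w 0.176 tilt [-1.     0.006  0.001]
5.0 [-0.   -0.35  0.01] [-1.    0.01  0.  ]
10.0 [-0.   -0.71  0.06] [-2.    0.01  0.  ]
15.0 [-0.01 -1.05  0.13] [-3.    0.02  0.  ]
20.0 [-0.01 -1.39  0.23] [-4.    0.02  0.  ]
25.0 [-0.01 -1.72  0.37] [-5.    0.03  0.01]
```

>>> drive_tool(
  series=[
    {"x": 0,"y": -0.42,"z": 0.02,"ax": -1.2,"ay": 0,"az": 0},
    {"x": 0,"y": -0.84,"z": 0.09,"ax": -2.4,"ay": 0,"az": 0},
    {"x": 0,"y": -1.25,"z": 0.2,"ax": -3.6,"ay": 0,"az": 0},
    {"x": 0,"y": -1.64,"z": 0.35,"ax": -4.8,"ay": 0,"az": 0},
    {"x": 0,"y": -2.02,"z": 0.55,"ax": -6,"ay": 0,"az": 0},
  ],
)

```text
time: 4.43
tool_pos: [0.4516, 0.0578, 0.0685]
tool_rot: [0.705, 0.064, 0.704, -0.058]
contact_force: [-7.5, 7.8, 5.5]
gripper_width: 0.179
```

```bash
python3 arc.py 30; python3 - <<'E'
from h import *
from plant import cams
f=cams.grab_frame("side");cv2.imwrite("pics/side4.png",f["img"])
E
```

```text
t 4.43 pos [0.4516 0.0578 0.0685] r 0.1018 radial ang 168.8 ydir 80.1 F [-7.5  7.8  5.5] T [ 0.99  1.16 -0.24] w 0.179 tilt [-1.     0.009  0.002]
30.0 [-0.02 -2.05  0.5 ] [-6.    0.05  0.01]
```

View pics/side4.png

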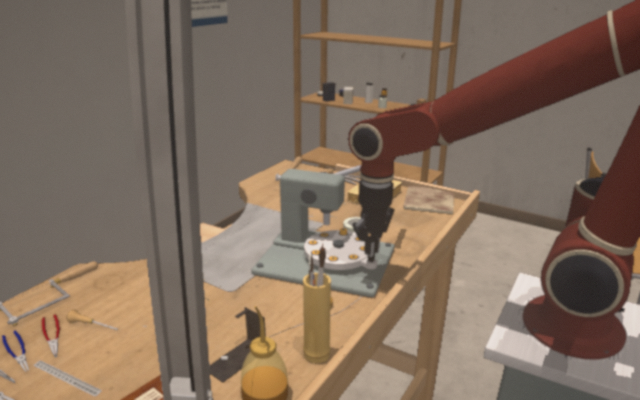

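>>> drive_tool(
  series=[
    {"x": 0,"y": -0.42,"z": 0,"ax": -1.2,"ay": 0,"az": 0},
    {"x": 0,"y": -0.84,"z": 0.05,"ax": -2.4,"ay": 0,"az": 0},
    {"x": 0,"y": -1.25,"z": 0.14,"ax": -3.6,"ay": 0,"az": 0},
    {"x": 0,"y": -1.64,"z": 0.28,"ax": -4.8,"ay": 0,"az": 0},
    {"x": 0,"y": -2.02,"z": 0.48,"ax": -6,"ay": 0,"az": 0},
  ],
)

```text
time: 4.9
tool_pos: [0.4558, 0.003, 0.0686]
tool_rot: [0.698, -0.124, 0.694, 0.124]
contact_force: [1.8, -0.6, 1.1]
gripper_width: 0.182
```

```bash
python3 arc.py 4 8 
```

```text
t 4.9 pos [0.4558 0.003  0.0686] r 0.102 radial ang -159.9 ydir 110.2 F [ 1.8 -0.6  1.1] T [-0.05 -0.13  0.12] w 0.182 tilt [-1.    -0.001  0.006]
4.0 [ 0.   -0.28  0.01] [-0.8 -0.   0. ]
8.0 [ 0.   -0.57  0.04] [-1.6  -0.    0.01]
```

>>> drive_tool(
  series=[
    {"x": 0,"y": -0.28,"z": 0.01,"ax": -0.8,"ay": 0,"az": 0},
    {"x": 0,"y": -0.57,"z": 0.04,"ax": -1.6,"ay": 0,"az": 0},
    {"x": 0,"y": -0.57,"z": 0.04,"ax": -1.6,"ay": 0,"az": 0},
    {"x": 0,"y": -0.57,"z": 0.04,"ax": -1.6,"ay": 0,"az": 0},
    {"x": 0,"y": -0.57,"z": 0.04,"ax": -1.6,"ay": 0,"az": 0},
  ],
)

```text
time: 5.32
tool_pos: [0.4613, -0.0094, 0.0685]
tool_rot: [0.688, -0.17, 0.685, 0.17]
contact_force: [1.9, -1.3, 4.4]
gripper_width: 0.177
```

```bash
python3 arc.py 4 8 
```

```text
t 5.32 pos [ 0.4613 -0.0094  0.0685] r 0.1019 radial ang -152.2 ydir 117.8 F [ 1.9 -1.3  4.4] T [0.12 0.12 0.07] w 0.177 tilt [-1.    -0.002  0.005]
4.0 [ 0.   -0.28  0.01] [-0.8 -0.   0. ]
8.0 [ 0.   -0.57  0.04] [-1.6  -0.    0.01]
```

Low force, at target. Release gently and check.

>>> drive_tool(
  series=[
    {"x": 0,"y": 0,"z": 0,"ax": 0,"ay": 0,"az": 0},
    {"x": 0,"y": 0,"z": 0,"ax": 0,"ay": 0,"az": 0},
    {"x": 0,"y": 0,"z": 0,"ax": 0,"ay": 0,"az": 0},
    {"x": 0,"y": 0,"z": 0,"ax": 0,"ay": 0,"az": 0},
  ],
  hand=0.6,
)

```text
time: 5.65
tool_pos: [0.4604, -0.0092, 0.0673]
tool_rot: [0.688, -0.17, 0.685, 0.17]
contact_force: [0.2, -0.2, -1.0]
gripper_width: 0.6
```

>>> drive_tool(
  series=[
    {"x": -1.2,"y": 0,"z": 0,"ax": 0,"ay": 0,"az": 0},
    {"x": -2.6,"y": 0,"z": 0,"ax": 0,"ay": 0,"az": 0},
    {"x": -4.1,"y": 0,"z": 0,"ax": 0,"ay": 0,"az": 0},
    {"x": -5.6,"y": 0,"z": 0,"ax": 0,"ay": 0,"az": 0},
    {"x": -7,"y": 0,"z": 0,"ax": 0,"ay": 0,"az": 0},
  ],
)

```text
time: 6.07
tool_pos: [0.4598, -0.0096, 0.2447]
tool_rot: [0.688, -0.17, 0.685, 0.17]
contact_force: [0.5, 0.2, 0.5]
gripper_width: 0.6
```

```bash
python3 arc.py; python3 - <<'E'
from h import *
from plant import cams
for n in("wrist","top","side"):
    f=cams.grab_frame(n);cv2.imwrite(f"pics/{n}5.png",f["img"]);np.savez(n+"5.npz",**f)
    p=[.6056,.0046,.231]
    print(n,proj(f,press2w(p,[[-.142,.019,.1],[0,0,.062],[-.045,.045,.055]])).round(1))
E
```

```text
t 6.07 pos [ 0.4598 -0.0096  0.2447] r 0.1033 radial ang -152.5 ydir 117.9 F [0.5 0.2 0.5] T [-0.01 -0.03  0.02] w 0.6 tilt [-1.    -0.001  0.005]
wrist [[321.8 191. ]
 [271.4 300.4]
 [322.5 270.5]]
top [[314.7 282.6]
 [337.  236. ]
 [313.5 250. ]]
side [[380.4 227.8]
 [325.8 229.5]
 [337.9 243. ]]
```

View pics/wrist5.png

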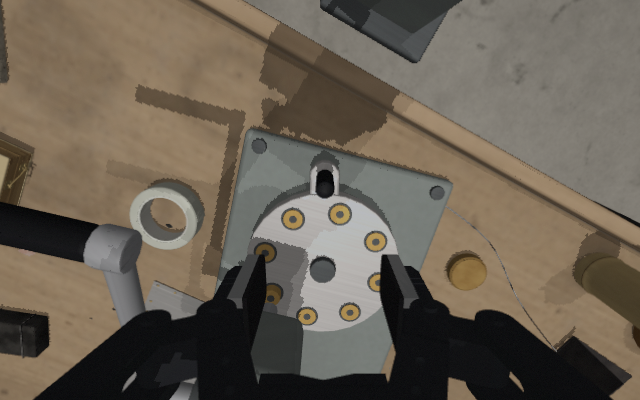

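View pics/side5.png

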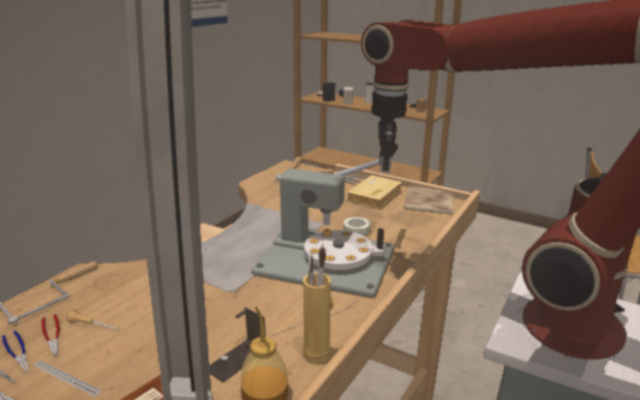

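```bash
cat > lev.py <<'E'
from h import *
import sys
P=[.6056,.0046,.231]
def grip(th,y=-.150,depth=0.):  # bar axis point world
    a=np.radians(25)-th
    return press2w(P,[.035-.18*np.cos(a),y,.165+.18*np.sin(a)])[0]
def pose(th,lean,y=-.150):
    # lean deg: tool top leaning toward press -x
    R0=downR(np.degrees(P[2])); ax=R.from_rotvec(np.radians(-lean)*np.array([-np.sin(P[2]),np.cos(P[2]),0])).as_matrix()
    Rg=ax@R0; return grip(th,y)+Rg[:,0]*0.0187,Rg
E
python3 - <<'E'
from lev import *
print(grip(0),grip(.9),pose(0,0)[0],pose(.9,30))
p,Rg=pose(0,0);p[2]=.33;delta(p,Rg)
f=load("wrist1.npz")
E
```

```text
[ 0.5152108  -0.17075243  0.24107129] [ 0.51729408 -0.17026244  0.08449832] [ 0.5152108  -0.17075243  0.22237129] (array([ 0.52639572, -0.16812175,  0.06830365]), array([[ 4.86718965e-01,  8.43021977e-01,  2.28951076e-01],
       [ 1.14475538e-01,  1.98277448e-01, -9.73437931e-01],
       [-8.66025404e-01,  5.00000000e-01,  1.87093131e-17]]))
t 6.22 pos [ 0.462  -0.01    0.2469] ydir 117.9 F [-0.5 -0.2 -1.1] w 0.601 q [-0.18 -0.37  1.96  0.    1.54 -2.24]
shift [-3.3  -6.7  -1.09] turn [20.92  0.14 -0.06] rows>= 4.52 14.61
```

View pics/top5.png

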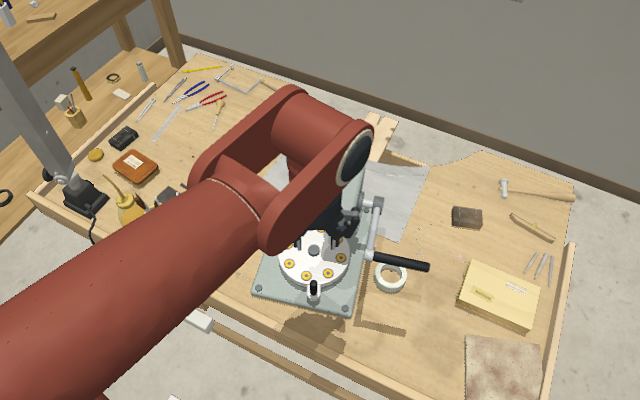

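>>> drive_tool(
  series=[
    {"x": -1.3,"y": 0,"z": 0,"ax": 1.4,"ay": 0,"az": 0},
    {"x": -2.6,"y": -0.3,"z": 0,"ax": 2.8,"ay": 0,"az": 0},
    {"x": -3.7,"y": -0.9,"z": -0.1,"ax": 4.2,"ay": 0,"az": 0},
    {"x": -3.7,"y": -1.9,"z": -0.3,"ax": 5.6,"ay": 0,"az": 0},
    {"x": -3.7,"y": -2.9,"z": -0.5,"ax": 7,"ay": 0,"az": 0},
  ],
)

```text
time: 6.63
tool_pos: [0.4832, -0.0803, 0.3362]
tool_rot: [0.708, 0.046, 0.703, -0.045]
contact_force: [0.1, 0.0, 0.9]
gripper_width: 0.6
```

```bash
python3 - <<'E'
from lev import *
p,Rg=pose(0,0);p[2]=.33;delta(p,Rg)
E
```

```text
t 6.63 pos [ 0.4832 -0.0803  0.3362] ydir 82.6 F [0.1 0.  0.9] w 0.6 q [-0.32 -0.32  1.78  0.    1.68 -1.76]
shift [ 0.25 -3.42  1.73] turn [13.87  0.05 -0.06] rows>= 2.31 9.69
```

>>> drive_tool(
  series=[
    {"x": 0,"y": -0.4,"z": 0.2,"ax": 1.4,"ay": 0,"az": 0},
    {"x": 0,"y": -0.8,"z": 0.4,"ax": 2.8,"ay": 0,"az": 0},
    {"x": 0,"y": -1.2,"z": 0.6,"ax": 4.2,"ay": 0,"az": 0},
    {"x": 0,"y": -1.6,"z": 0.8,"ax": 5.6,"ay": 0,"az": 0},
    {"x": 0,"y": -2,"z": 1,"ax": 7,"ay": 0,"az": 0},
  ],
  hand=0.8,
)

```text
time: 7.05
tool_pos: [0.5007, -0.1328, 0.3327]
tool_rot: [0.659, 0.257, 0.659, -0.255]
contact_force: [-0.2, 1.2, 0.5]
gripper_width: 0.8
```

```bash
python3 - <<'E'
from lev import *
p,Rg=pose(0,0);p[2]=.33;delta(p,Rg)
E
```

```text
t 7.05 pos [ 0.5007 -0.1328  0.3327] ydir 47.5 F [-0.2  1.2  0.5] w 0.8 q [-0.4  -0.24  1.72  0.    1.66 -1.23]
shift [ 0.1  -0.73  1.45] turn [ 6.85 -0.03 -0.02] rows>= 0.98 4.79
```

>>> drive_tool(
  series=[
    {"x": 0,"y": -0.2,"z": 0.3,"ax": 1.4,"ay": 0,"az": 0},
    {"x": 0,"y": -0.4,"z": 0.6,"ax": 2.8,"ay": 0,"az": 0},
    {"x": 0,"y": -0.6,"z": 0.9,"ax": 4.2,"ay": 0,"az": 0},
    {"x": 0,"y": -0.75,"z": 1.3,"ax": 5.6,"ay": 0,"az": 0},
    {"x": 0.1,"y": -0.75,"z": 1.45,"ax": 6.85,"ay": 0,"az": 0},
  ],
)

```text
time: 7.47
tool_pos: [0.5153, -0.1716, 0.3306]
tool_rot: [0.554, 0.44, 0.554, -0.438]
contact_force: [0.1, 0.6, 0.3]
gripper_width: 0.796
```

```bash
python3 - <<'E'
from lev import *
from plant import cams
p,Rg=pose(0,0);p[2]=.33;delta(p,Rg)
f=cams.grab_frame("wrist");cv2.imwrite("pics/w6.png",f["img"]);np.savez("w6.npz",**f)
print(proj(f,[grip(0,y) for y in (-.098,-.14,-.183)]))
E
```

```text
t 7.47 pos [ 0.5153 -0.1716  0.3306] ydir 13.2 F [0.1 0.6 0.3] w 0.796 q [-0.46 -0.18  1.67  0.    1.65 -0.69]
shift [ 0.02  0.   -0.03] turn [-0.01 -0.02 -0.02] rows>= 0.02 0.02
[[322.30460963 131.42619487]
 [322.28192633 193.09821392]
 [322.260789   249.9595147 ]]
```

View pics/w6.png

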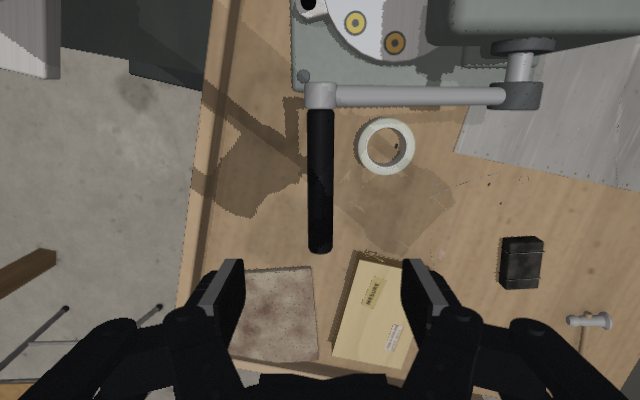

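>>> drive_tool(
  series=[
    {"x": 1.4,"y": -0.05,"z": 0,"ax": 0,"ay": 0,"az": 0},
    {"x": 2.8,"y": -0.05,"z": 0,"ax": 0,"ay": 0,"az": 0},
    {"x": 3.8,"y": -0.05,"z": 0,"ax": 0,"ay": 0,"az": 0},
    {"x": 4.35,"y": -0.05,"z": 0,"ax": 0,"ay": 0,"az": 0},
    {"x": 4.35,"y": -0.05,"z": 0,"ax": 0,"ay": 0,"az": 0},
  ],
)

```text
time: 7.93
tool_pos: [0.5121, -0.1694, 0.2183]
tool_rot: [0.554, 0.437, 0.559, -0.436]
contact_force: [-0.3, 0.3, 0.3]
gripper_width: 0.802
```

>>> drive_tool(
  series=[
    {"x": 0,"y": 0,"z": 0,"ax": 0,"ay": 0,"az": 0},
    {"x": 0,"y": 0,"z": 0,"ax": 0,"ay": 0,"az": 0},
    {"x": 0,"y": 0,"z": 0,"ax": 0,"ay": 0,"az": 0},
  ],
  hand=0.45,
)

```text
time: 8.18
tool_pos: [0.5159, -0.1713, 0.2266]
tool_rot: [0.558, 0.439, 0.554, -0.435]
contact_force: [-0.0, 0.9, 0.8]
gripper_width: 0.446
```

```bash
python3 - <<'E'
from lev import *
from plant import cams
p,Rg=pose(0,0);delta(p,Rg)
for n in("wrist","side"):
  f=cams.grab_frame(n);cv2.imwrite(f"pics/{n}7.png",f["img"])
E
```

```text
t 8.18 pos [ 0.5159 -0.1713  0.2266] ydir 13.7 F [-0.   0.9  0.8] w 0.446 q [-0.46 -0.14  1.81  0.    1.47 -0.7 ]
shift [ 0.17 -0.02 -0.03] turn [ 0.08  0.02 -0.09] rows>= 0.1 0.08
```

View pics/wrist7.png

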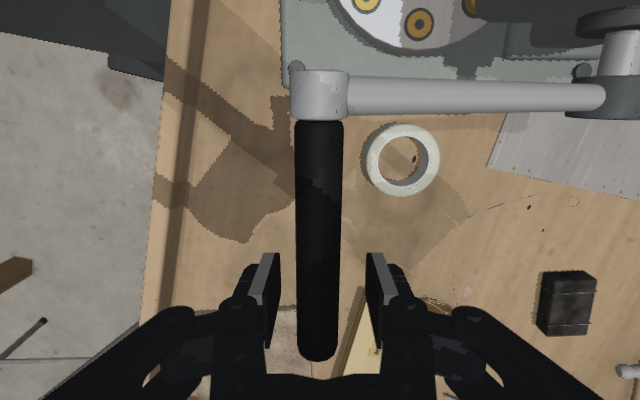

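View pics/side7.png

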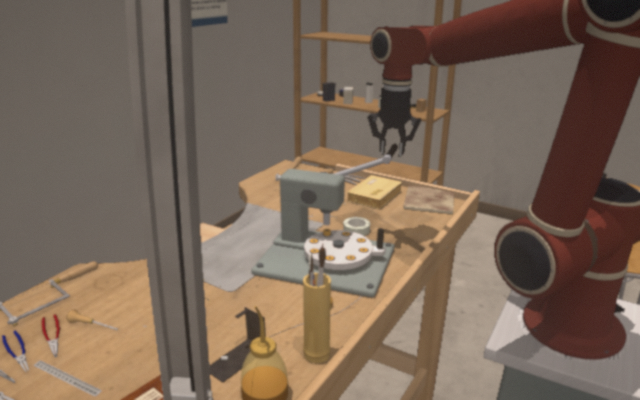

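>>> drive_tool(
  series=[
    {"x": 0.15,"y": -0.03,"z": 0,"ax": 0,"ay": 0,"az": 0},
    {"x": 0.15,"y": -0.03,"z": 0,"ax": 0,"ay": 0,"az": 0},
    {"x": 0.15,"y": -0.03,"z": 0,"ax": 0,"ay": 0,"az": 0},
    {"x": 0.15,"y": -0.03,"z": 0,"ax": 0,"ay": 0,"az": 0},
    {"x": 0.15,"y": -0.03,"z": 0,"ax": 0,"ay": 0,"az": 0},
  ],
  hand=0,
)

```text
time: 8.7
tool_pos: [0.5136, -0.1713, 0.2207]
tool_rot: [0.556, 0.438, 0.555, -0.436]
contact_force: [-4.3, -1.1, 3.4]
gripper_width: 0.187
```

```bash
cat > lp.py <<'E'
from lev import *
import sys
from plant import sensors
# from measured pose, assume lever angle th0 and lean l0; print rows to (th,lean) list, relative to model
th0,l0=float(sys.argv[1]),float(sys.argv[2])
p0,R0=pose(th0,l0)
s=sensors.state();M=R.from_quat(s["tool_rot"][[1,2,3,0]]).as_matrix();p=s["tool_pos"]
off=p-p0
b=p-M[:,0]*.0187; v=R.from_euler("z",-P[2]).as_matrix()@(b-[P[0],P[1],0])
print("t",round(s["time"],2),"pos",p.round(4),"off mm",(off*1e3).round(1),"F",s["contact_force"].round(1),"w",round(s["gripper_width"],3),"lever est",round(np.radians(25)-np.arctan2(v[2]-.165,.035-v[0]),3),"r",np.hypot(v[2]-.165,.035-v[0]).round(4),"q",s["joint_pos"].round(2))
for a in sys.argv[3:]:
    th,l=map(float,a.split(","));pg,Rg=pose(th,l)
    print(a,(R0.T@(pg-p0)/.025).round(2),(np.degrees(R.from_matrix(R0.T@Rg).as_rotvec())/5).round(2))
E
python3 lp.py 0 0 .06,2 .12,4 .18,6 .24,8 .3,10
```

```text
t 8.7 pos [ 0.5136 -0.1713  0.2207] off mm [-1.6 -0.5 -1.6] F [-4.3 -1.1  3.4] w 0.187 lever est 0.012 r 0.1809 q [-0.46 -0.14  1.82  0.    1.46 -0.7 ]
.06,2 [ 0.4  -0.14  0.  ] [ 0.  -0.   0.4]
.12,4 [ 0.8  -0.27  0.  ] [-0.   0.   0.8]
.18,6 [ 1.21 -0.36  0.  ] [-0.   0.   1.2]
.24,8 [ 1.63 -0.43  0.  ] [-0.   0.   1.6]
.3,10 [ 2.05 -0.48 -0.  ] [ 0. -0.  2.]
```

>>> drive_tool(
  series=[
    {"x": 0.4,"y": -0.14,"z": 0,"ax": 0,"ay": 0,"az": 0.4},
    {"x": 0.8,"y": -0.27,"z": 0,"ax": 0,"ay": 0,"az": 0.8},
    {"x": 1.21,"y": -0.36,"z": 0,"ax": 0,"ay": 0,"az": 1.2},
    {"x": 1.63,"y": -0.43,"z": 0,"ax": 0,"ay": 0,"az": 1.6},
    {"x": 2.05,"y": -0.48,"z": 0,"ax": 0,"ay": 0,"az": 2},
  ],
)

```text
time: 9.12
tool_pos: [0.5027, -0.1738, 0.1703]
tool_rot: [0.593, 0.486, 0.514, -0.385]
contact_force: [-4.0, 3.3, 5.1]
gripper_width: 0.19
```

```bash
python3 lp.py .3 10 .36,12 .42,14 .48,16 .54,18 .6,20
```

```text
t 9.12 pos [ 0.5027 -0.1738  0.1703] off mm [-0.9 -0.4 -0.7] F [-4.   3.3  5.1] w 0.19 lever est 0.305 r 0.181 q [-0.54 -0.23  1.99  0.13  1.26 -0.81]
.36,12 [ 0.41 -0.09  0.  ] [-0.   0.   0.4]
.42,14 [ 0.83 -0.16  0.  ] [-0.   0.   0.8]
.48,16 [ 1.26 -0.21  0.  ] [-0.   0.   1.2]
.54,18 [ 1.69 -0.22  0.  ] [-0.   0.   1.6]
.6,20 [ 2.11 -0.21  0.  ] [-0.  0.  2.]
```

>>> drive_tool(
  series=[
    {"x": 0.41,"y": -0.08,"z": 0,"ax": 0,"ay": 0,"az": 0.4},
    {"x": 0.83,"y": -0.15,"z": 0,"ax": 0,"ay": 0,"az": 0.8},
    {"x": 1.26,"y": -0.19,"z": 0,"ax": 0,"ay": 0,"az": 1.2},
    {"x": 1.69,"y": -0.2,"z": 0,"ax": 0,"ay": 0,"az": 1.6},
    {"x": 2.11,"y": -0.19,"z": 0,"ax": 0,"ay": 0,"az": 2},
  ],
)

```text
time: 9.53
tool_pos: [0.5067, -0.1729, 0.1169]
tool_rot: [0.624, 0.528, 0.47, -0.332]
contact_force: [-12.6, 1.6, 11.2]
gripper_width: 0.19
```

```bash
python3 lp.py .6 20 .65,22 .7,24 .75,26 .8,28 .85,30; python3 - <<'E'
from h import *
from plant import cams
f=cams.grab_frame("side");cv2.imwrite("pics/side8.png",f["img"])
E
```

```text
t 9.53 pos [ 0.5067 -0.1729  0.1169] off mm [-0.6 -0.3 -1.2] F [-12.6   1.6  11.2] w 0.19 lever est 0.606 r 0.1809 q [-0.61 -0.24  2.12  0.3   1.05 -0.97]
.65,22 [ 0.35 -0.03 -0.  ] [-0.   0.   0.4]
.7,24 [ 0.71 -0.04 -0.  ] [0.  0.  0.8]
.75,26 [ 1.07 -0.04 -0.  ] [0.  0.  1.2]
.8,28 [ 1.43 -0.02  0.  ] [0.  0.  1.6]
.85,30 [ 1.78  0.02 -0.  ] [-0. -0.  2.]
```

View pics/side8.png

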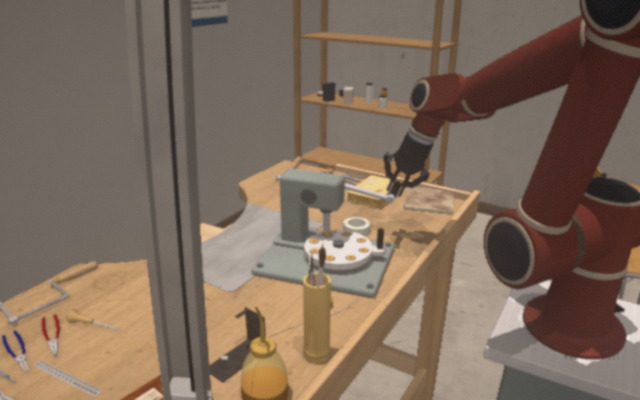

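>>> drive_tool(
  series=[
    {"x": 0.35,"y": -0.06,"z": 0,"ax": 0,"ay": 0,"az": 0.4},
    {"x": 0.71,"y": -0.09,"z": 0,"ax": 0,"ay": 0,"az": 0.8},
    {"x": 1.07,"y": -0.09,"z": 0,"ax": 0,"ay": 0,"az": 1.2},
    {"x": 1.43,"y": -0.07,"z": 0,"ax": 0,"ay": 0,"az": 1.6},
    {"x": 1.78,"y": -0.03,"z": 0,"ax": 0,"ay": 0,"az": 2},
  ],
)

```text
time: 10.0
tool_pos: [0.5222, -0.1693, 0.0756]
tool_rot: [0.651, 0.568, 0.421, -0.276]
contact_force: [-11.2, 3.3, 13.2]
gripper_width: 0.189
```

```bash
python3 lp.py .85 30 .88,31 .9,32 .92,32
```

```text
t 10.0 pos [ 0.5222 -0.1693  0.0756] off mm [-0.5 -0.3 -0.9] F [-11.2   3.3  13.2] w 0.189 lever est 0.853 r 0.181 q [-0.66 -0.21  2.2   0.54  0.87 -1.19]
.88,31 [ 0.21 -0.01  0.  ] [0.  0.  0.2]
.9,32 [ 0.36 -0.    0.  ] [0.  0.  0.4]
.92,32 [ 0.5  -0.01  0.  ] [0.  0.  0.4]
```

>>> drive_tool(
  series=[
    {"x": 0.2,"y": 0,"z": 0,"ax": 0,"ay": 0,"az": 0.2},
    {"x": 0.35,"y": 0,"z": 0,"ax": 0,"ay": 0,"az": 0.4},
    {"x": 0.4,"y": 0,"z": 0,"ax": 0,"ay": 0,"az": 0.4},
    {"x": 0.4,"y": 0,"z": 0,"ax": 0,"ay": 0,"az": 0.4},
  ],
)

```text
time: 10.33
tool_pos: [0.5269, -0.1682, 0.0669]
tool_rot: [0.655, 0.575, 0.412, -0.265]
contact_force: [-11.4, 0.8, 11.9]
gripper_width: 0.195
```

```bash
python3 lp.py .9 32 .84,30 .78,28 .72,26 .66,24 .60,22; python3 - <<'E'
from h import *
from plant import cams
f=cams.grab_frame("side");cv2.imwrite("pics/side9.png",cv2.resize(f["img"][140:300,240:440],None,fx=3.7,fy=3.7,interpolation=2))
E
```

```text
t 10.33 pos [ 0.5269 -0.1682  0.0669] off mm [-0.1 -0.2 -1.8] F [-11.4   0.8  11.9] w 0.195 lever est 0.909 r 0.181 q [-0.66 -0.19  2.21  0.6   0.84 -1.25]
.84,30 [-0.43  0.03 -0.  ] [-0.  -0.  -0.4]
.78,28 [-0.85  0.08  0.  ] [ 0.   0.  -0.8]
.72,26 [-1.28  0.16  0.  ] [-0.   0.  -1.2]
.66,24 [-1.69  0.26  0.  ] [-0.   0.  -1.6]
.60,22 [-2.1   0.39  0.  ] [-0.  0. -2.]
```

View pics/side9.png

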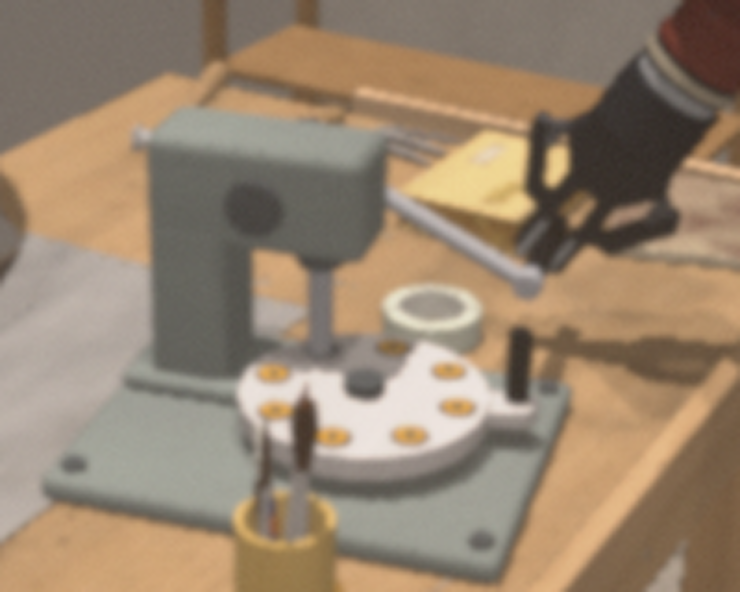

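>>> drive_tool(
  series=[
    {"x": -0.4,"y": 0.02,"z": 0,"ax": 0,"ay": 0,"az": -0.4},
    {"x": -0.82,"y": 0.06,"z": 0,"ax": 0,"ay": 0,"az": -0.8},
    {"x": -1.25,"y": 0.14,"z": 0,"ax": 0,"ay": 0,"az": -1.2},
    {"x": -1.67,"y": 0.24,"z": 0,"ax": 0,"ay": 0,"az": -1.6},
    {"x": -2.08,"y": 0.37,"z": 0,"ax": 0,"ay": 0,"az": -2},
  ],
)

```text
time: 10.8
tool_pos: [0.5075, -0.1727, 0.1157]
tool_rot: [0.63, 0.537, 0.461, -0.322]
contact_force: [-0.2, 1.5, 4.4]
gripper_width: 0.19
```

```bash
python3 lp.py .6 22 .54,20 .48,18 .42,16 .36,14 .3,12
```

```text
t 10.8 pos [ 0.5075 -0.1727  0.1157] off mm [-0.5 -0.2 -2.6] F [-0.2  1.5  4.4] w 0.19 lever est 0.614 r 0.181 q [-0.62 -0.26  2.14  0.34  1.03 -1.  ]
.54,20 [-0.42  0.08  0.  ] [ 0.  -0.  -0.4]
.48,18 [-0.83  0.19 -0.  ] [-0.  -0.  -0.8]
.42,16 [-1.24  0.32  0.  ] [ 0.  -0.  -1.2]
.36,14 [-1.63  0.47  0.  ] [ 0.  -0.  -1.6]
.3,12 [-2.02  0.65  0.  ] [ 0. -0. -2.]
```

>>> drive_tool(
  series=[
    {"x": -0.42,"y": 0.08,"z": 0,"ax": 0,"ay": 0,"az": -0.4},
    {"x": -0.83,"y": 0.19,"z": 0,"ax": 0,"ay": 0,"az": -0.8},
    {"x": -1.24,"y": 0.32,"z": 0,"ax": 0,"ay": 0,"az": -1.2},
    {"x": -1.63,"y": 0.47,"z": 0,"ax": 0,"ay": 0,"az": -1.6},
    {"x": -2.02,"y": 0.65,"z": 0,"ax": 0,"ay": 0,"az": -2},
  ],
)

```text
time: 11.22
tool_pos: [0.5029, -0.1737, 0.1675]
tool_rot: [0.599, 0.494, 0.506, -0.376]
contact_force: [3.4, 0.2, -3.3]
gripper_width: 0.192
```

```bash
python3 lp.py .3 12 .24,10 .18,8 .13,6 .08,4 .04,2
```

```text
t 11.22 pos [ 0.5029 -0.1737  0.1675] off mm [-1.3 -0.4 -3.7] F [ 3.4  0.2 -3.3] w 0.192 lever est 0.321 r 0.181 q [-0.55 -0.24  2.01  0.16  1.23 -0.83]
.24,10 [-0.4   0.13 -0.  ] [ 0.  -0.  -0.4]
.18,8 [-0.8   0.29 -0.  ] [-0.   0.  -0.8]
.13,6 [-1.11  0.43  0.  ] [-0.   0.  -1.2]
.08,4 [-1.43  0.59  0.  ] [-0.   0.  -1.6]
.04,2 [-1.67  0.73 -0.  ] [-0.  0. -2.]
```

>>> drive_tool(
  series=[
    {"x": -0.4,"y": 0.13,"z": 0,"ax": 0,"ay": 0,"az": -0.4},
    {"x": -0.8,"y": 0.29,"z": 0,"ax": 0,"ay": 0,"az": -0.8},
    {"x": -1.11,"y": 0.43,"z": 0,"ax": 0,"ay": 0,"az": -1.2},
    {"x": -1.43,"y": 0.59,"z": 0,"ax": 0,"ay": 0,"az": -1.6},
    {"x": -1.67,"y": 0.73,"z": 0,"ax": 0,"ay": 0,"az": -2},
  ],
)

```text
time: 11.63
tool_pos: [0.5108, -0.1719, 0.2124]
tool_rot: [0.563, 0.447, 0.548, -0.428]
contact_force: [-4.9, -2.0, 1.2]
gripper_width: 0.189
```

```bash
python3 lp.py .04 2 .02,1 0,0 -0.02,0 -0.04,0
```

```text
t 11.63 pos [ 0.5108 -0.1719  0.2124] off mm [-2.3 -0.6 -3.4] F [-4.9 -2.   1.2] w 0.189 lever est 0.062 r 0.1809 q [-0.47 -0.16  1.85  0.02  1.43 -0.72]
.02,1 [-0.13  0.05 -0.  ] [-0.   0.  -0.2]
0,0 [-0.26  0.1  -0.  ] [-0.   0.  -0.4]
-0.02,0 [-0.39  0.17  0.  ] [-0.   0.  -0.4]
-0.04,0 [-0.51  0.24 -0.  ] [-0.   0.  -0.4]
```

>>> drive_tool(
  series=[
    {"x": -0.13,"y": 0.05,"z": 0,"ax": 0,"ay": 0,"az": -0.2},
    {"x": -0.26,"y": 0.1,"z": 0,"ax": 0,"ay": 0,"az": -0.4},
    {"x": -0.38,"y": 0.15,"z": 0,"ax": 0,"ay": 0,"az": -0.4},
    {"x": -0.45,"y": 0.2,"z": 0,"ax": 0,"ay": 0,"az": -0.4},
    {"x": -0.45,"y": 0.2,"z": 0,"ax": 0,"ay": 0,"az": -0.4},
  ],
)

```text
time: 12.05
tool_pos: [0.5135, -0.1712, 0.2207]
tool_rot: [0.554, 0.436, 0.557, -0.438]
contact_force: [-6.6, -4.7, -2.4]
gripper_width: 0.188
```

```bash
python3 lp.py 0 0 
```

```text
t 12.05 pos [ 0.5135 -0.1712  0.2207] off mm [-1.7 -0.5 -1.7] F [-6.6 -4.7 -2.4] w 0.188 lever est 0.012 r 0.1808 q [-0.46 -0.14  1.82 -0.    1.47 -0.7 ]
```

>>> drive_tool(
  series=[
    {"x": 0,"y": 0,"z": 0,"ax": 0,"ay": 0,"az": 0},
    {"x": 0,"y": 0,"z": 0,"ax": 0,"ay": 0,"az": 0},
    {"x": 0,"y": 0,"z": 0,"ax": 0,"ay": 0,"az": 0},
    {"x": 0,"y": 0,"z": 0,"ax": 0,"ay": 0,"az": 0},
    {"x": 0,"y": 0,"z": 0,"ax": 0,"ay": 0,"az": 0},
  ],
  hand=0.6,
)

```text
time: 12.47
tool_pos: [0.5165, -0.1704, 0.2239]
tool_rot: [0.557, 0.439, 0.555, -0.436]
contact_force: [0.5, 0.1, -0.3]
gripper_width: 0.603
```

>>> drive_tool(
  series=[
    {"x": -0.8,"y": 0,"z": 0,"ax": 0,"ay": 0,"az": 0},
    {"x": -1.8,"y": 0,"z": 0,"ax": 0,"ay": 0,"az": 0},
    {"x": -3,"y": 0,"z": 0,"ax": 0,"ay": 0,"az": 0},
    {"x": -4.2,"y": 0,"z": 0,"ax": 0,"ay": 0,"az": 0},
    {"x": -5.2,"y": 0,"z": 0,"ax": 0,"ay": 0,"az": 0},
  ],
)

```text
time: 12.88
tool_pos: [0.5159, -0.1706, 0.3562]
tool_rot: [0.557, 0.439, 0.554, -0.435]
contact_force: [-0.2, -0.1, 0.4]
gripper_width: 0.597
```

```bash
python3 lp.py 0 0; python3 - <<'E'
from lev import *
from plant import cams
for n in("side","wrist","top"):
    f=cams.grab_frame(n);im=f["img"];np.savez(n+"10.npz",**f)
    print(n,proj(f,[grip(0,-.183),grip(0,-.098)]).round(1))
    if n=="side": im=cv2.resize(im[130:300,240:440],None,fx=3.5,fy=3.5,interpolation=2)
    cv2.imwrite(f"pics/{n}10.png",im)
E
```

```text
t 12.88 pos [ 0.5159 -0.1706  0.3562] off mm [7.000e-01 1.000e-01 1.338e+02] F [-0.2 -0.1  0.4] w 0.597 lever est -0.476 r 0.2655 q [-0.46 -0.19  1.64  0.    1.69 -0.7 ]
side [[394.3 145.5]
 [388.  155.6]]
wrist [[317.6 231.8]
 [318.  125.5]]
top [[429.2 267.3]
 [381.4 257.2]]
```

View pics/side10.png

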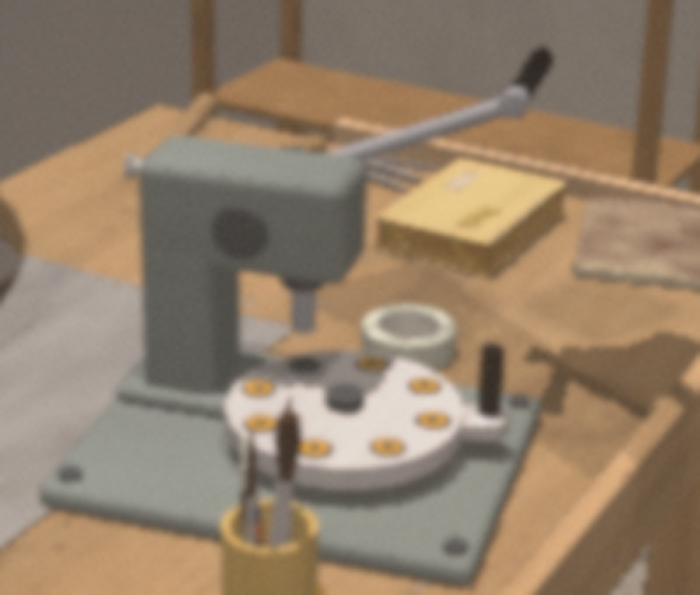

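View pics/wrist10.png

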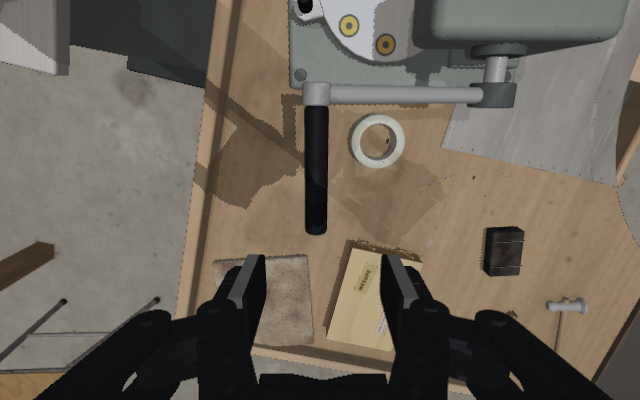

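View pics/top10.png

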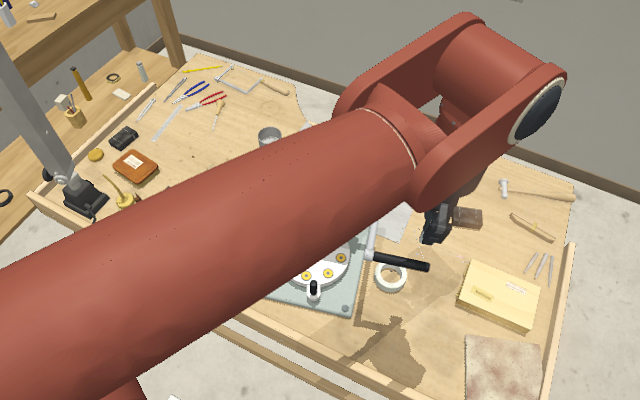

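```bash
python3 -c "
from plant import workorder,sensors
print(workorder.job_done())"
```

```text
the job is handed in; nothing more can be done
None
```

The job is done and handed in at about 13 s of the 64 s allowed. The hand-in reports no verdict.

- **Table:** I gripped the post and turned the table about 98° counter-clockwise. It started about 8° before the second click from the ram. It came to rest with the proud bush under the ram.
- **Lever:** I gripped the handle, pulled it to the bottom stop (estimated 0.9 rad), and eased it back at about 0.7 rad/s. I let go only once it was back at its starting pose against the top stop.

**Last checks**
- In the side picture, the lever arm's end is at the same pixel as at the start.
- The post is within 2 px of its predicted spot for table angle 0.
- The bush under the ram no longer stands proud; it looks slightly sunk. I judged its depth from the picture and the lever angle, not by measuring it.
- The tape roll looks unmoved. The wax puck was hidden behind the arm in the last pictures, and nothing went near it after an earlier clear view.
- The gripper is clear of everything, with about 0 N on it.

No check failed. The calibration fit was off by 1–2 mm, which caused sideways forces of up to about 13 N while following the arcs.

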